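# Load the specimen magazine in test order

### The arm

A 6-joint arm with a two-finger parallel gripper is mounted at the origin on a cart in front of the work surface, level with it; the furniture and walls round the work are solid. World frame = base frame: x ahead of the robot, y to its left, z up, the work surface at z = 0. Lengths are in mm, angles in rad, forces in N, time in s.
With the tool pointing down it reaches from about 400 to 925 mm from the base axis. Payload 12.5 kg.
Tool frame: the origin (TCP) lies midway between the tips of the shut fingers; the grasp point (between the pads) lies 19 mm behind it; z points along the fingers, y is the line along which they close (so a half turn about z gives the same grasp; the last joint's range is limited). The gripper opens to 95 mm and grips with 3 to 60 N. Pads are 20 mm wide; open, the fingers measure 119 mm over their backs; the gripper's body (75 mm by 180 mm) begins 59 mm behind the grasp point.
Start: joints at [1.124, 0.491, 1.559, -0, 1.092, -0.106], TCP at [208.885, 589.079, 214.661] pointing down, gripper open.
Joint ranges: [-3.1, 3.1], [-0.84, 2.19], [0.05, 2.79], [-1.13, 4.28], [0.06, 2.93], [-2.69, 2.69]. Speed limits (rad/s): [2.22, 2.22, 2.79, 3.14, 3.14, 3.14].

### API

Orientations are given as [roll, pitch, yaw] about the fixed x, y, z axes, in that order (R = Rz(yaw) Ry(pitch) Rx(roll)).
In Python, from cell import * gives the robot as it stands. The module is installed in compiled form; this text tells all that it offers.
- The arm moves only by the tool arm_command, never from a script. Its arguments are lists of equal length, an entry for each row: "delta_pos": the shift along the world's x, y, z in units of 250 mm (1.0 is 250 mm), a list of three; "delta_rot": the turn, a rotation vector about the world's x, y, z in units of 90 degrees (1.0 is 90 degrees), a list of three; "claw": the closure, from 0 (fully open) to 1 (shut). In form: {"delta_pos": [[tx, ty, tz], ...], "delta_rot": [[wx, wy, wz], ...], "claw": [claw, ...]}. A call has exactly 5 rows; each row is the pose to reach, as a shift and turn from the pose commanded when the call began; what a row does not reach only later rows make up. A row lasts 1/12 s, in which the tool goes at most 41.7 mm and 7.16 degrees, less where a joint would pass 70% of its speed; a pose out of reach is approached as far as the arm can. A call with a number of a shift or a turn outside -1 to 1 is refused whole. A call with a gripper value outside its range is refused whole. The fingers move at their own pace and stop on an object; the grip force is fixed at half the most. Time passes only in rows, so rows that repeat a pose let the fingers close, or fill a call up. It gives the time, the measured TCP pose, the force, the opening and the grip force at its end, in the units of the state.
- state(): the state, without advancing time (a new reading comes with each control period).
- read_camera(name): name is "scene" or "side" or "wrist"; returns the picture (400x640x3 uint8, red, green, blue); there is no depth.
- calibration(name): a dict with "camera_matrix" (3x3 intrinsics, pixels), "T" (4x4, takes a point from camera to world coordinates). Camera axes: x right, y down, z forward; pixel columns grow to the right and rows downward; lengths in mm; the calibration is good to about 2 mm. A picture is of the moment at which its call begins: read the wrist's pose just before it. calibration takes no time and is no camera call; for the wrist camera it gives the pose at the moment of the call.
- job_done(): hands the job in; it is judged then, once.
The state is a dict: "t": time; "joints": joint angles; "qvel": joint speeds; "tau": joint torques, N m; "eef_pos": TCP position; "tcp_rot": TCP orientation; "ft_force": force on the tool from outside, world axes, zero at the start; "moment": the same for the moment, N m; "opening": opening from 0.0 (shut) to 1.0 (fully open); "grip_force": force on a finger pad.
Only numpy, scipy, OpenCV 4.12 (cv2) and the standard library are available. Lean on these libraries where they do the work, as an engineer would, in place of code of your own. Each camera call takes 0.05 s, during which the arm holds its last target. There are 200 camera calls.

### The job

Load the tensile specimens into the stacking magazine, one flat on top of the other between its posts: the black one at the bottom, then the orange one, then the white one. Then set the white stop block with the red strap upright on top of the stack as a weight, centred on the magazine with its long side along the specimens. Leave the hex key holder and the tape roll where they lie.

Things in the scene. Friction and masses are not known exactly. Their poses are not given: they have to be found in the camera images.
- magazine: magazine (1.5 kg) on a teal mat (top z = 0.002): aluminium plate 52 x 146 x 6 thick, six pointed 8 mm steel posts, tips 40 above the origin. Origin: centre of its underside; y along its length. Posts at x +-17.5, y +-45 (27 clear between, for the specimen ends) and x 0, y +-67.5 (127 clear, for the length). Specimens lie along y, undersides 6, 14, 22 above the origin. Sides open at mid-length
- specimen_1: black plastic tensile test specimen (flat dumbbell: wide ends, narrow waist), 115 long, 19 wide at the ends, 10 wide at the waist, 8 thick; lies flat on the mat at the start, either face up is the same. Origin: centre of its underside; y along its length, z up
- specimen_2: bright orange plastic tensile test specimen (flat dumbbell: wide ends, narrow waist), 115 long, 19 wide at the ends, 10 wide at the waist, 8 thick; lies flat on the mat at the start, either face up is the same. Origin: centre of its underside; y along its length, z up
- specimen_3: white plastic tensile test specimen (flat dumbbell: wide ends, narrow waist), 115 long, 19 wide at the ends, 10 wide at the waist, 8 thick; lies flat on the mat at the start, either face up is the same. Origin: centre of its underside; y along its length, z up
- limit_block: white plastic stop block, 34 x 52 (x, y), solid 24 high, with a soft-looking red strap on its top up to 40 (the strap has no substance; grip the block's sides). It stands on the mat, strap up. Origin: centre of its underside; y along its long side, z up. On top of the three specimens its underside is 30 above the magazine's origin
- hex_keys: black folding hex key holder, 30 x 106 x 26 high, a bystander to leave alone. Origin: centre of its underside; y along its length
- tape_roll: small roll of black tape lying flat, about 57 in diameter, 19 high, a bystander to leave alone. Origin: centre of its underside
Mind the look-alikes: they are no part of the job. There is more than one size of the limit_block; the one meant has the size given above.

How it is judged (in metres and radians):
On the way, in this order (a step that is already met when the one before it is completed fails the run):
1. the black specimen lies flat in the magazine, on the base plate, let go (z of specimen_1 in the frame of magazine between 0.003 and 0.009 m and horizontal distance between specimen_1 and magazine below 0.012 m and angle between specimen_1's own z axis and vertical below 0.08 rad and angle between the y axis of specimen_1 and the y axis of magazine, either way round below 0.15 rad and contact force between specimen_1 and the fingers below 0.1 N), for 0.2 s.
2. the orange specimen lies flat in the magazine, on the black one, let go (z of specimen_1 in the frame of magazine between 0.003 and 0.009 m and horizontal distance between each of specimen_1, specimen_2 and magazine below 0.012 m and angle between each of specimen_1, specimen_2's own z axis and vertical below 0.08 rad and angle between the y axis of each of specimen_1, specimen_2 and the y axis of magazine, either way round below 0.15 rad and z of specimen_2 in the frame of magazine between 0.011 and 0.017 m and contact force between specimen_2 and the fingers below 0.1 N), for 0.2 s.
3. the white specimen lies flat in the magazine, on the orange one, let go (z of specimen_1 in the frame of magazine between 0.003 and 0.009 m and horizontal distance between each of specimen_1, specimen_2, specimen_3 and magazine below 0.012 m and angle between each of specimen_1, specimen_2, specimen_3's own z axis and vertical below 0.08 rad and angle between the y axis of each of specimen_1, specimen_2, specimen_3 and the y axis of magazine, either way round below 0.15 rad and z of specimen_2 in the frame of magazine between 0.011 and 0.017 m and z of specimen_3 in the frame of magazine between 0.019 and 0.025 m and contact force between specimen_3 and the fingers below 0.1 N), for 0.2 s.
At the end, for the whole second after the job is handed in: Magazine, from the plate up: black, orange, white specimen, flat, at seat height within 3 mm, centre within 12 mm, length within 0.15 rad; on top the stop block, upright, centre within 12 mm, long side within 0.25 rad of the magazine's length; all at rest; bystanders moved under 15 mm (z of specimen_1 in the frame of magazine between 0.003 and 0.009 m and horizontal distance between each of specimen_1, specimen_2, specimen_3, limit_block and magazine below 0.012 m and angle between each of specimen_1, specimen_2, specimen_3's own z axis and vertical below 0.08 rad and angle between the y axis of each of specimen_1, specimen_2, specimen_3 and the y axis of magazine, either way round below 0.15 rad and z of specimen_2 in the frame of magazine between 0.011 and 0.017 m and z of specimen_3 in the frame of magazine between 0.019 and 0.025 m and z of limit_block in the frame of magazine between 0.027 and 0.033 m and angle between limit_block's own z axis and vertical below 0.1 rad and angle between the y axis of limit_block and the y axis of magazine, either way round below 0.25 rad and linear speed of each of specimen_1, specimen_2, specimen_3, limit_block below 0.02 m/s); the robot touches nothing.
It fails at once if the hex key holder was shifted by more than 15 mm (distance of hex_keys from where it was at the start of the episode above 0.015 m).
It fails at once if the tape roll was shifted by more than 15 mm (distance of tape_roll from where it was at the start of the episode above 0.015 m).
It also fails if it takes over 96 s, if anything falls off the work surface, if the arm or the gripper's body presses on something with over 40 N, if the wrist force passes 120 N, or if a joint passes its speed limit or range.

## Working session

There is one attempt and no reset: what is moved stays moved. The work goes in short steps, Python scripts to look and compute and a tool call to move; the robot and the scene stay as the last step left them, time stands still between calls to the robot, and variables do not carry over. Pictures are saved under pics/ and viewed, at most 16 in all, crops included, and the job is handed in when it is done.

Besides the shell and the picture viewer there is one more tool, called after "Emit:" by a JSON object that holds its "api" and its "payload". arm_command: Moves the arm, as the interface text tells. Shifts and turns lie within -1 to 1; 1 stands for 250 mm of shift or 90 degrees of turn. Its arguments: {"type":"object","properties":{"delta_pos":{"type":"array"},"delta_rot":{"type":"array"},"claw":{"type":"array"}},"required":["delta_pos","delta_rot","claw"]}

```bash
mkdir -p pics; python3 - <<'E'
from cell import *
import cv2,numpy as np
s=state();print(s)
for n in("scene","side","wrist"):
    c=calibration(n);print(n,np.round(c["camera_matrix"],1).tolist(),np.round(c["T"],3).tolist())
    im=read_camera(n);np.save(f"pics/{n}0.npy",im);cv2.imwrite(f"pics/{n}0.png",im[:,:,::-1])
E
```

```text
{'t': 0.0, 'joints': array([ 1.12441782e+00,  4.91529878e-01,  1.55944425e+00, -2.24001725e-05,
        1.09166914e+00, -1.05587439e-01]), 'qvel': array([-0.00101456, -0.00054759, -0.00094186, -0.00027605, -0.00012617,
       -0.00061876]), 'tau': array([-1.85058496e-03, -6.12650657e+01, -2.58173651e+01,  6.91240747e-02,
        4.84603329e-02, -6.66644519e-05]), 'eef_pos': array([208.77011502, 588.85256582, 214.08197021]), 'tcp_rot': array([-3.14054579e+00, -9.09696120e-05,  2.80081188e+00]), 'ft_force': array([ 0.48540573, -0.1957113 , -0.75492582]), 'moment': array([-0.03481482, -0.01453839,  0.02410367]), 'grip_force': 0.0, 'opening': 1.0004030461359705}
scene [[442.9, 0.0, 322.0], [0.0, 442.9, 202.3], [0.0, 0.0, 1.0]] [[0.711, -0.42, 0.563, -112.802], [-0.703, -0.434, 0.563, -841.481], [0.008, -0.797, -0.604, 767.277], [0.0, 0.0, 0.0, 1.0]]
side [[498.0, 0.0, 324.4], [0.0, 498.0, 199.7], [0.0, 0.0, 1.0]] [[0.962, -0.133, 0.238, 168.459], [-0.272, -0.528, 0.804, -1432.518], [0.019, -0.839, -0.544, 899.479], [0.0, 0.0, 0.0, 1.0]]
wrist [[281.2, 0.0, 323.3], [0.0, 281.2, 204.2], [0.0, 0.0, 1.0]] [[0.333, 0.916, 0.223, 146.689], [0.943, -0.323, -0.081, 611.723], [-0.002, 0.237, -0.971, 384.63], [0.0, 0.0, 0.0, 1.0]]
```

View pics/scene0.png

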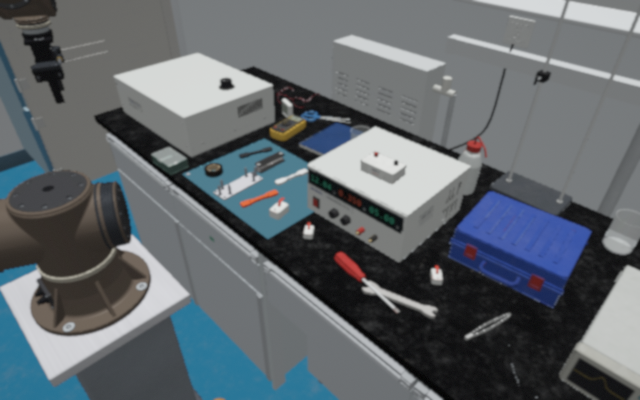

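View pics/side0.png

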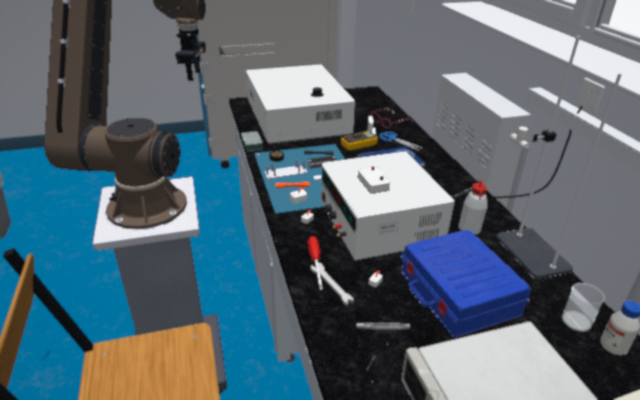

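View pics/wrist0.png

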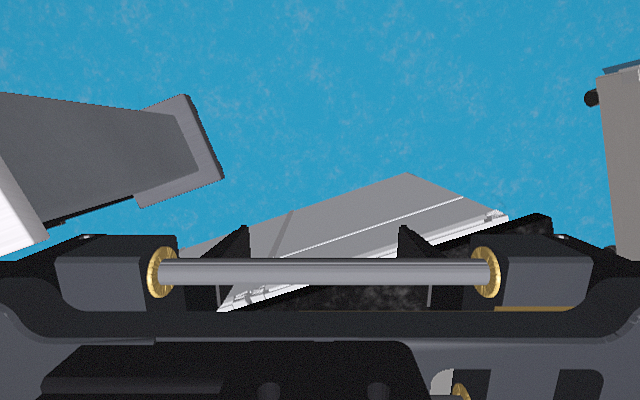

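The scene view shows the teal mat with, on it, the tape (213,169), a thin dark bar (255,152), the hex holder (268,160), the magazine (238,185), orange (259,198), white specimen (292,176) and a block (279,208). A second small block sits off the mat at (309,231). The wrist view does not cover the mat yet.

```bash
cat > h.py <<'E'
import numpy as np,cv2
from cell import *
def ray(c,px,z):
    K,T=c["camera_matrix"],np.array(c["T"]); px=np.atleast_2d(px).astype(float)
    d=np.c_[px,np.ones(len(px))]@np.linalg.inv(K).T@T[:3,:3].T; o=T[:3,3]
    return (o+d*((z-o[2])/d[:,2])[:,None])[:,:2]
def snap(n,tag):
    c=calibration(n);im=read_camera(n);np.save(f"pics/{tag}.npy",im);cv2.imwrite(f"pics/{tag}.png",im[:,:,::-1]);np.savez(f"pics/{tag}_c.npz",camera_matrix=c["camera_matrix"],T=c["T"]);return c,im
E
python3 - <<'E'
from h import *
c=calibration("scene")
p=[[213,169],[255,152],[268,160],[238,185],[259,198],[292,176],[279,208],[309,231],[187,172],[268,234]]
print(np.round(ray(c,p,8)))
c=calibration("side")
print(np.round(ray(c,[[277,155],[287,171],[292,184],[298,196],[307,216],[322,152],[320,160]],8)))
im=np.load("pics/scene0.npy");cv2.imwrite("pics/crop0.png",cv2.resize(im[125:250,175:335,::-1],(800,625),interpolation=cv2.INTER_CUBIC)[:600])
E
```

```text
[[ 471.  227.]
 [ 629.  218.]
 [ 629.  149.]
 [ 475.  101.]
 [ 479.    6.]
 [ 623.   26.]
 [ 490.  -69.]
 [ 483. -198.]
 [ 403.  268.]
 [ 399. -133.]]
[[ 468.  229.]
 [ 479.  100.]
 [ 477.    7.]
 [ 479.  -72.]
 [ 480. -192.]
 [ 641.  212.]
 [ 617.  151.]]
```

View pics/crop0.png

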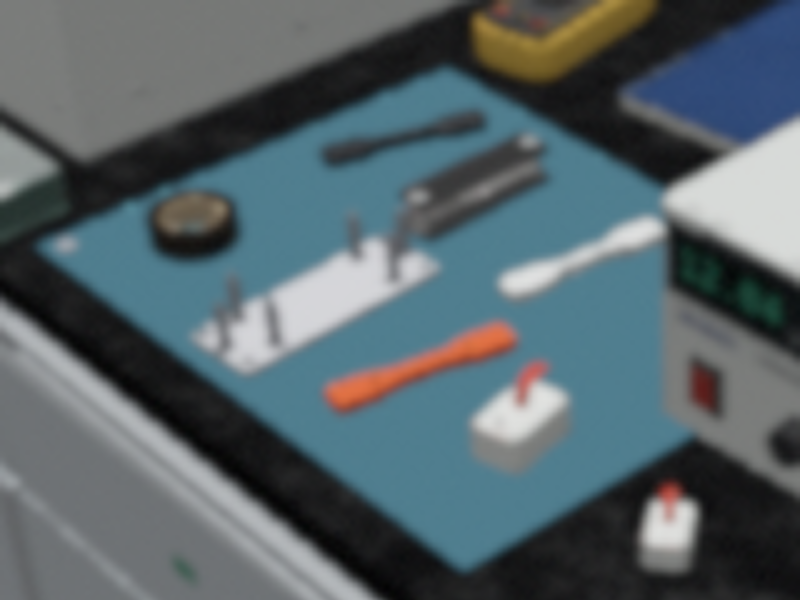

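The enlarged crop confirms the layout: the black specimen is at the top, with the hex holder below it. The white specimen lies against the power supply, and the larger block is on the mat. The smaller block off the mat is a look-alike. Next I move the wrist camera over the mat.

Emit:
{"api": "arm_command", "payload": {"delta_pos": [[0.16,-0.24,0.7],[0.16,-0.24,0.7],[0.16,-0.24,0.7],[0.16,-0.24,0.7],[0.16,-0.24,0.7]], "delta_rot": [[0,0,-0.196],[0,0,-0.196],[0,0,-0.196],[0,0,-0.196],[0,0,-0.196]], "claw": [0,0,0,0,0]}}

```text
t: 0.57
eef_pos: [249.7, 528.2, 394.2]
tcp_rot: [3.137, -0.0, 2.492]
ft_force: [1.1, 0.5, 0.6]
opening: 1.0
grip_force: 0.0
```

Emit:
{"api": "arm_command", "payload": {"delta_pos": [[0.3,-0.576,0],[0.3,-0.576,0],[0.3,-0.576,0],[0.3,-0.576,0],[0.3,-0.576,0]], "delta_rot": [[0,0,-0.147],[0,0,-0.147],[0,0,-0.147],[0,0,-0.147],[0,0,-0.147]], "claw": [0,0,0,0,0]}}

```text
t: 0.98
eef_pos: [325.8, 380.8, 390.0]
tcp_rot: [3.141, 0.001, 2.258]
ft_force: [-0.1, 0.6, 0.4]
opening: 0.994
grip_force: 0.0
```

Emit:
{"api": "arm_command", "payload": {"delta_pos": [[0.3,-0.576,0],[0.3,-0.576,0],[0.3,-0.576,0],[0.3,-0.576,0],[0.3,-0.576,0]], "delta_rot": [[0,0,-0.147],[0,0,-0.147],[0,0,-0.147],[0,0,-0.147],[0,0,-0.147]], "claw": [0,0,0,0,0]}}

```text
t: 1.4
eef_pos: [400.9, 237.1, 389.5]
tcp_rot: [-3.141, 0.001, 2.027]
ft_force: [-0.2, -0.1, -0.0]
opening: 0.999
grip_force: 0.0
```

Emit:
{"api": "arm_command", "payload": {"delta_pos": [[0.3,-0.576,0],[0.3,-0.576,0],[0.3,-0.576,0],[0.3,-0.576,0],[0.3,-0.576,0]], "delta_rot": [[0,0,-0.147],[0,0,-0.147],[0,0,-0.147],[0,0,-0.147],[0,0,-0.147]], "claw": [0,0,0,0,0]}}

```text
t: 1.82
eef_pos: [476.1, 93.3, 389.0]
tcp_rot: [-3.141, 0.001, 1.796]
ft_force: [-0.4, -0.4, -0.9]
opening: 0.999
grip_force: 0.0
```

Emit:
{"api": "arm_command", "payload": {"delta_pos": [[0.3,-0.576,0],[0.3,-0.576,0],[0.3,-0.576,0],[0.3,-0.576,0],[0.3,-0.576,0]], "delta_rot": [[0,0,-0.147],[0,0,-0.147],[0,0,-0.147],[0,0,-0.147],[0,0,-0.147]], "claw": [0,0,0,0,0]}}

```text
t: 2.23
eef_pos: [551.1, -50.8, 388.3]
tcp_rot: [-3.14, 0.001, 1.566]
ft_force: [-0.2, 0.1, -0.5]
opening: 1.002
grip_force: 0.0
```

```bash
python3 - <<'E'
from h import *
s=state();print(s["t"],s["eef_pos"],s["tcp_rot"],s["joints"])
c,im=snap("wrist","w1");print(np.round(c["T"],3))
E
```

```text
2.2333 [551.14365093 -50.79674857 388.30294132] [-3.14038841e+00  6.19309443e-04  1.56596668e+00] [-2.10832725e-01  2.58262201e-01  1.46212194e+00 -8.62032460e-04
  1.42226066e+00 -2.05874685e-01]
[[ 1.00000e+00 -3.00000e-03 -3.00000e-03  5.52183e+02]
 [-4.00000e-03 -9.71000e-01 -2.40000e-01  1.62650e+01]
 [-2.00000e-03  2.40000e-01 -9.71000e-01  5.58747e+02]
 [ 0.00000e+00  0.00000e+00  0.00000e+00  1.00000e+00]]
```

View pics/w1.png

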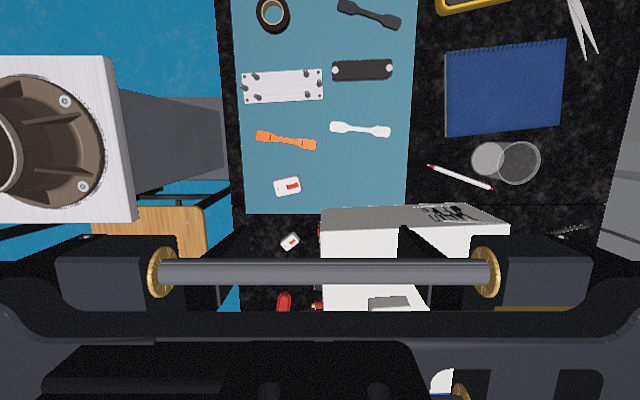

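The wrist view shows every item clearly:
- magazine (282,85)
- tape (272,14)
- black specimen (370,14)
- hex holder (362,70)
- orange specimen (286,140)
- white specimen (360,129)
- stop block (287,186)
- small look-alike (290,241)

The specimens lie mostly along world x.

```bash
cat >> h.py <<'E'
def meas(c,m,roi,z,amin=60):
    x0,y0,x1,y1=roi; k=np.zeros(m.shape,np.uint8); k[y0:y1,x0:x1]=m[y0:y1,x0:x1]
    cs,_=cv2.findContours(k,cv2.RETR_EXTERNAL,cv2.CHAIN_APPROX_NONE)
    ct=max(cs,key=cv2.contourArea); w=ray(c,ct[:,0,:],z).astype(np.float32)
    (cx,cy),(a,b),_=cv2.minAreaRect(w)
    bx=cv2.boxPoints(cv2.minAreaRect(w)); e=max([bx[1]-bx[0],bx[2]-bx[1]],key=np.linalg.norm)
    ang=np.degrees(np.arctan2(e[1],e[0])); ang=(ang+90)%180-90
    return np.round([cx,cy,max(a,b),min(a,b),ang],1)
def masks(im):
    h=cv2.cvtColor(im,cv2.COLOR_RGB2HSV); H,S,V=h[...,0],h[...,1],h[...,2]
    return dict(orange=((H<20)&(S>150)&(V>120)),white=((S<60)&(V>140)),black=(V<85),bright=((S<70)&(V>110)))
E
python3 - <<'E'
from h import *
c=np.load("pics/w1_c.npz");im=np.load("pics/w1.npy");M=masks(im)
for n,k,r,z in[("black","black",(330,0,410,40),8),("hex","black",(325,50,400,90),24),("tape","black",(250,0,300,40),15),("orange","orange",(245,120,325,160),10),("white","white",(325,112,400,146),10),("mag","bright",(236,60,328,110),8),("block","white",(265,165,310,205),26),("small","white",(275,228,305,255),20),("psu","white",(318,190,520,300),100)]:
    print(n,meas(c,M[k],r,z))
print("mat edges",ray(c,[[240,190],[412,120],[300,213]],2).round())
print("psu front bottom?",ray(c,[[320,207],[500,203],[320,232]],0).round())
E
```

```text
black [630.1 218.4 113.3  20.8 -17.1]
hex [618.2 126.5 103.8  33.    1.9]
tape [ 4.650e+02  2.119e+02  5.640e+01  5.150e+01 -3.000e-01]
orange [479.6   7.4 114.   17.7  -9.5]
white [619.2  26.9 116.2  20.8  -6.1]
mag [473.3 103.  151.7  53.4   2.9]
block [479.7 -78.   50.4  35.1  12.5]
small [ 481.8 -195.3   38.    22.7   37.9]
psu [ 6.110e+02 -1.662e+02  1.361e+02  5.370e+01 -2.000e-01]
mat edges [[ 383.  -91.]
 [ 719.   43.]
 [ 502. -140.]]
psu front bottom? [[ 544. -128.]
 [ 911. -121.]
 [ 543. -182.]]
```

Emit:
{"api": "arm_command", "payload": {"delta_pos": [[-0.104,0.205,-0.29],[-0.104,0.205,-0.29],[-0.104,0.205,-0.29],[-0.104,0.205,-0.29],[-0.104,0.205,-0.29]], "delta_rot": [[0,0,0.345],[0,0,0.345],[0,0,0.345],[0,0,0.345],[0,0,0.345]], "claw": [0,0,0,0,0]}}

```text
t: 2.7
eef_pos: [522.0, 6.6, 316.7]
tcp_rot: [-3.141, -0.001, 2.121]
ft_force: [0.6, -0.7, 0.3]
opening: 1.001
grip_force: 0.0
```

Emit:
{"api": "arm_command", "payload": {"delta_pos": [[-0.104,0.205,-0.29],[-0.104,0.205,-0.29],[-0.104,0.205,-0.29],[-0.104,0.205,-0.29],[-0.104,0.205,-0.29]], "delta_rot": [[0,0,0.345],[0,0,0.345],[0,0,0.345],[0,0,0.345],[0,0,0.345]], "claw": [0,0,0,0,0]}}

```text
t: 3.12
eef_pos: [495.8, 57.7, 244.2]
tcp_rot: [-3.141, -0.001, 2.663]
ft_force: [0.0, -0.3, 0.6]
opening: 0.998
grip_force: 0.0
```

Emit:
{"api": "arm_command", "payload": {"delta_pos": [[-0.104,0.205,-0.29],[-0.104,0.205,-0.29],[-0.104,0.205,-0.29],[-0.104,0.205,-0.29],[-0.104,0.205,-0.29]], "delta_rot": [[0,0,0.345],[0,0,0.345],[0,0,0.345],[0,0,0.345],[0,0,0.345]], "claw": [0,0,0,0,0]}}

```text
t: 3.53
eef_pos: [469.7, 108.8, 171.6]
tcp_rot: [3.141, -0.002, -3.078]
ft_force: [1.5, -0.3, -0.2]
opening: 0.996
grip_force: 0.0
```

```bash
python3 - <<'E'
from h import *
s=state();print(s["t"],s["eef_pos"],s["tcp_rot"],s["joints"])
c,im=snap("wrist","w2");print(np.round(c["T"],3))
cs=calibration("scene");print("box",ray(cs,[[193,158],[187,150],[271,124],[273,118]],0).round())
E
```

```text
3.5333 [469.68328731 108.82377596 171.61980001] [ 3.14126395e+00 -1.51461676e-03 -3.07848360e+00] [ 9.03524872e-02  3.46529782e-01  1.95042969e+00  4.93952523e-04
  8.46138339e-01 -1.54388035e+00]
[[-6.40000e-02  9.70000e-01  2.35000e-01  4.04060e+02]
 [ 9.98000e-01  6.20000e-02  1.40000e-02  1.05078e+02]
 [-1.00000e-03  2.36000e-01 -9.72000e-01  3.42218e+02]
 [ 0.00000e+00  0.00000e+00  0.00000e+00  1.00000e+00]]
box [[467. 340.]
 [480. 399.]
 [805. 350.]
 [842. 383.]]
```

View pics/w2.png

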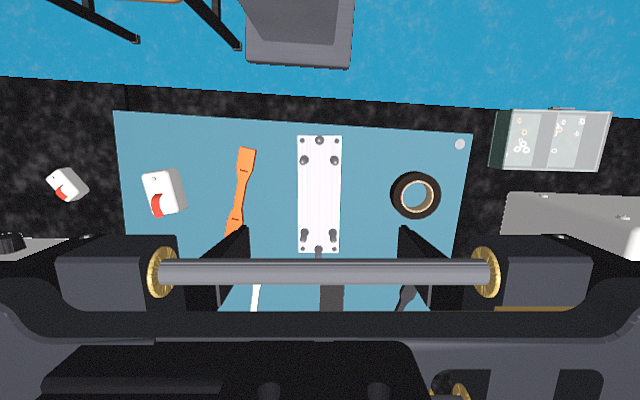

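The wrist view shows the whole magazine plate: columns 297–342, rows 135–253, with posts at (332,160), (307,160), (305,233), (333,233). Orange and the block are on the left, the tape on the right.

```bash
python3 - <<'E'
from h import *
c=np.load("pics/w2_c.npz");im=np.load("pics/w2.npy");M=masks(im)
k=M["bright"].astype(np.uint8); k=cv2.morphologyEx(k,cv2.MORPH_CLOSE,np.ones((7,7)))
print("mag",meas(c,k,(285,125,355,256),8))
print("orange",meas(c,M["orange"],(215,135,270,245),10),"block",meas(c,M["bright"],(135,160,192,222),26))
# plate corners: left/right edges per row
for r in range(140,250,12):
    x=np.where(M["bright"][r,285:355])[0]+285; print(r,ray(c,[[x[0],r],[x[-1]+1,r]],8).round(1).tolist())
# post tips candidates at z=42
print(ray(c,[[332,160],[307,160],[305,233],[333,233]],42).round(1))
cv2.imwrite("pics/c2.png",cv2.resize(im[125:260,275:365,::-1],None,fx=4.4,fy=4.4,interpolation=cv2.INTER_CUBIC))
E
```

```text
mag [477.6 103.5 149.4  52.7   2.9]
orange [479.4   8.1 114.9  18.9 -10. ] block [477.8 -72.7  51.5  44.8  12.3]
140 [[410.5, 74.7], [407.2, 126.7]]
152 [[424.2, 75.2], [420.8, 127.8]]
164 [[438.2, 75.8], [434.8, 128.9]]
176 [[452.4, 76.4], [449.0, 128.8]]
188 [[466.9, 77.0], [463.5, 130.0]]
200 [[481.8, 77.6], [478.3, 131.1]]
212 [[496.9, 78.3], [493.5, 131.1]]
224 [[512.4, 78.9], [508.9, 132.3]]
236 [[528.1, 80.8], [524.7, 133.5]]
248 [[544.2, 81.5], [540.9, 133.5]]
[[428.1 115.6]
 [429.8  89.2]
 [511.4  91. ]
 [509.4 122.5]]
```

View pics/c2.png

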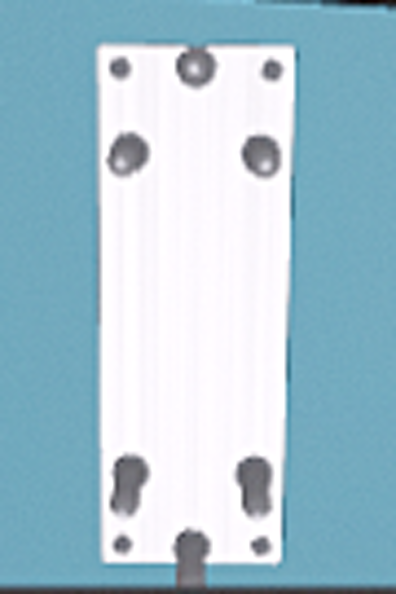

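The crop shows the plate square-on, with edges at crop x 98–295 and rows 45–563. That puts the magazine centre at about (476.3, 104.1) with its axis at 2.9°. Next is a close look at the black specimen.

Emit:
{"api": "arm_command", "payload": {"delta_pos": [[0.68,0.428,0],[0.68,0.428,0],[0.68,0.428,0],[0.68,0.428,0],[0.68,0.428,0]], "delta_rot": [[0,0,-0.23],[0,0,-0.23],[0,0,-0.23],[0,0,-0.23],[0,0,-0.23]], "claw": [0,0,0,0,0]}}

```text
t: 4.0
eef_pos: [642.1, 216.9, 172.4]
tcp_rot: [3.141, 0.0, 2.832]
ft_force: [0.5, 0.4, 1.0]
opening: 1.001
grip_force: 0.0
```

```bash
python3 - <<'E'
from h import *
s=state();print(s["eef_pos"],s["tcp_rot"],s["joints"][5])
c,im=snap("wrist","w3")
cv2.imwrite("pics/w3c.png",im[60:330,150:520,::-1])
k=masks(im)["black"].astype(np.uint8);k[225:]=0
n,l,st,ce=cv2.connectedComponentsWithStats(k)
for i in range(1,n):
    if 300<st[i,4]<9000: print(st[i],ce[i].round(),ray(c,ce[i],10).round(1))
E
```

```text
[642.14777716 216.85019147 172.37689952] [3.14079263e+00 4.96381089e-04 2.83233753e+00] -1.033665608779373
[   0    0  148   57 3402] [55. 21.] [[382.7   4.1]]
[ 245    2   56   65 1559] [274.  35.] [[464.8 218.2]]
[ 314  134   16   91 1000] [322. 177.] [[625.  220.8]]
[ 215  152   59   73 2037] [242. 191.] [[611.2 124.7]]
[ 591  153   49   72 2788] [618. 193.] [[751.7 555.6]]
[  0 159  26  50 670] [  8. 189.] [[ 524.1 -143.2]]
```

View pics/w3c.png

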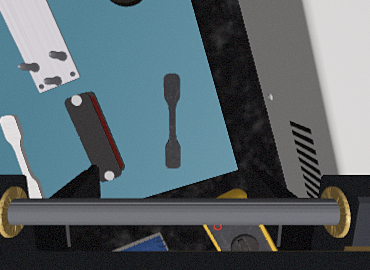

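The crop shows the black specimen at columns 312–332, rows 132–228, nearly square to the gripper. The hex holder is to its left and the mat edge below.

```bash
python3 - <<'E'
from h import *
c=np.load("pics/w3_c.npz");im=np.load("pics/w3.npy")
k=masks(im)["black"]
print(meas(c,k,(306,120,342,242),10), meas(c,k,(306,120,342,242),6))
s=state();print(s["eef_pos"],np.degrees(s["tcp_rot"]))
E
```

```text
[630.6 218.8 112.2  17.5 -17.4] [631.3 218.6 113.6  17.7 -17.4]
[645.74367132 219.09962422 171.82827282] [1.79859412e+02 1.32172589e-01 1.62350331e+02]
```

Emit:
{"api": "arm_command", "payload": {"delta_pos": [[0,0,0],[0,0,0],[0,0,0],[0,0,0],[0,0,0]], "delta_rot": [[0,0,0],[0,0,0],[0,0,0],[0,0,0],[0,0,0]], "claw": [0.48,0.48,0.48,0.48,0.48]}}

```text
t: 4.47
eef_pos: [640.3, 213.5, 172.8]
tcp_rot: [3.141, 0.0, 2.833]
ft_force: [-0.7, -1.0, -0.5]
opening: 0.706
grip_force: 0.0
```

```bash
python3 - <<'E'
from h import *
s=state();print(s["eef_pos"],np.degrees(s["tcp_rot"]),s["opening"])
c,im=snap("wrist","w4");s=state();print(s["eef_pos"])
k=masks(im)["black"]
print(meas(c,k,(306,120,342,242),8))
E
```

```text
[640.33616478 213.53438362 172.76043427] [1.79983631e+02 1.81202643e-02 1.62327586e+02] 0.7058917204015139
[640.47954841 213.51349477 172.7355935 ]
[630.9 218.5 114.4  17.7 -17.2]
```

Emit:
{"api": "arm_command", "payload": {"delta_pos": [[-0.038,0.02,0],[-0.038,0.02,-0.16],[-0.038,0.02,-0.32],[-0.038,0.02,-0.48],[-0.038,0.02,-0.48]], "delta_rot": [[0,0,0.005],[0,0,0.005],[0,0,0.005],[0,0,0.005],[0,0,0.005]], "claw": [0.48,0.48,0.48,0.48,0.48]}}

```text
t: 4.93
eef_pos: [627.2, 218.1, 45.4]
tcp_rot: [-3.136, -0.009, 2.842]
ft_force: [-1.6, -0.5, -0.2]
opening: 0.517
grip_force: 0.0
```

Emit:
{"api": "arm_command", "payload": {"delta_pos": [[0,0,-0.1],[0,0,-0.17],[0,0,-0.194],[0,0,-0.194],[0,0,-0.194]], "delta_rot": [[0,0,0],[0,0,0],[0,0,0],[0,0,0],[0,0,0]], "claw": [0.48,0.48,0.48,0.48,0.48]}}

```text
t: 5.35
eef_pos: [631.9, 219.1, 5.4]
tcp_rot: [3.141, 0.001, 2.842]
ft_force: [-0.2, -0.2, -0.0]
opening: 0.518
grip_force: 0.0
```

Emit:
{"api": "arm_command", "payload": {"delta_pos": [[0,0,0],[0,0,0],[0,0,0],[0,0,0],[0,0,0]], "delta_rot": [[0,0,0],[0,0,0],[0,0,0],[0,0,0],[0,0,0]], "claw": [1,1,1,1,1]}}

```text
t: 5.77
eef_pos: [631.5, 218.8, 4.1]
tcp_rot: [3.141, 0.0, 2.842]
ft_force: [-0.3, -0.0, 0.4]
opening: 0.224
grip_force: 0.0
```

Emit:
{"api": "arm_command", "payload": {"delta_pos": [[0,0,0],[0,0,0],[0,0,0],[0,0,0],[0,0,0]], "delta_rot": [[0,0,0],[0,0,0],[0,0,0],[0,0,0],[0,0,0]], "claw": [1,1,1,1,1]}}

```text
t: 6.18
eef_pos: [631.4, 218.8, 3.7]
tcp_rot: [3.142, -0.0, 2.842]
ft_force: [-0.2, -0.0, 0.8]
opening: 0.085
grip_force: 29.9
```

Emit:
{"api": "arm_command", "payload": {"delta_pos": [[0,0,0.12],[0,0,0.25],[-0.05,-0.04,0.4],[-0.15,-0.11,0.4],[-0.15,-0.11,0.4]], "delta_rot": [[0,0,0],[0,0,0],[0,0,0],[0,0,0.07],[0,0,0.07]], "claw": [1,1,1,1,1]}}

```text
t: 6.6
eef_pos: [591.1, 189.7, 105.4]
tcp_rot: [-3.141, 0.0, 2.958]
ft_force: [-0.6, 0.5, -0.3]
opening: 0.082
grip_force: 29.9
```

Emit:
{"api": "arm_command", "payload": {"delta_pos": [[-0.13,-0.09,0],[-0.26,-0.18,0],[-0.39,-0.27,0],[-0.468,-0.348,0],[-0.468,-0.348,0]], "delta_rot": [[0,0,0.05],[0,0,0.1],[0,0,0.153],[0,0,0.153],[0,0,0.153]], "claw": [1,1,1,1,1]}}

```text
t: 7.02
eef_pos: [472.9, 102.2, 103.4]
tcp_rot: [-3.141, -0.004, -3.093]
ft_force: [0.9, 0.4, 0.4]
opening: 0.084
grip_force: 29.9
```

Emit:
{"api": "arm_command", "payload": {"delta_pos": [[0,0,-0.08],[0,0,-0.08],[0,0,-0.08],[0,0,-0.08],[0,0,-0.08]], "delta_rot": [[0,0,0],[0,0,0],[0,0,0],[0,0,0],[0,0,0]], "claw": [1,1,1,1,1]}}

```text
t: 7.43
eef_pos: [477.3, 104.6, 84.0]
tcp_rot: [3.141, 0.0, -3.091]
ft_force: [-0.9, 0.4, -0.9]
opening: 0.087
grip_force: 29.9
```

```bash
python3 - <<'E'
from h import *
s=state();print(s["eef_pos"],np.degrees(s["tcp_rot"]),s["opening"])
c,im=snap("wrist","w5")
cv2.imwrite("pics/w5c.png",cv2.resize(im[60:290,210:430,::-1],None,fx=2.5,fy=2.5))
E
```

```text
[477.28797316 104.59476922  84.00578144] [ 1.79994224e+02  1.98433758e-02 -1.77102620e+02] 0.08697795853688009
```

View pics/w5c.png

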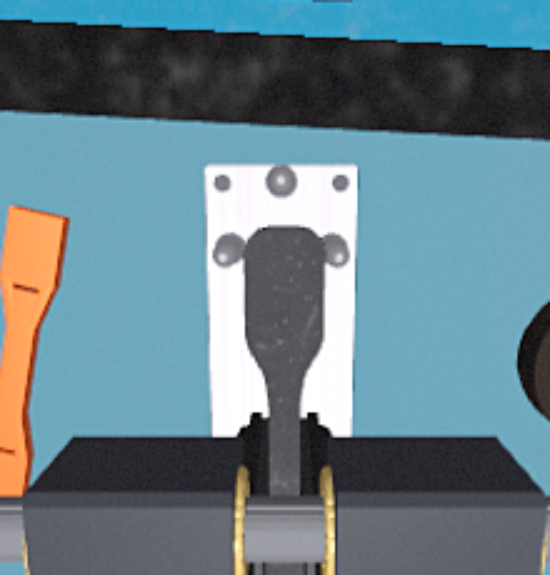

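The crop shows the held black specimen centred at crop x 284, between the post tips at (229,248) and (335,250). Its near end is at (284,227) and the end post at (282,181). I'll check these against the expected positions.

```bash
python3 - <<'E'
from h import *
c=np.load("pics/w5_c.npz");f=lambda u,v,z:print((u,v,z),ray(c,[[210+u/2.5,60+v/2.5]],z).round(1))
f(284.5,227,90);f(284.5,340,90);f(229,248,42);f(335,250,42);f(282,181,42);f(205,166,8);f(357,166,8);f(211,430,8);f(353,430,8)
a=np.radians(2.9);R=np.array([[np.cos(a),-np.sin(a)],[np.sin(a),np.cos(a)]])
for p in[(-45,-17.5),(-45,17.5),(-67.5,0),(-73,-26),(-73,26)]:print("exp",p,(np.array([476.3,104.1])+R@p).round(1))
E
```

```text
(284.5, 227, 90) [[419.9 102.3]]
(284.5, 340, 90) [[446.5 103.6]]
(229, 248, 42) [[429.4  86.1]]
(335, 250, 42) [[428.4 117.9]]
(282, 181, 42) [[409.2 101. ]]
(205, 166, 8) [[405.3  74.6]]
(357, 166, 8) [[402.7 125.9]]
(211, 430, 8) [[499.4  79.2]]
(353, 430, 8) [[496.6 131.6]]
exp (-45, -17.5) [432.2  84.3]
exp (-45, 17.5) [430.5 119.3]
exp (-67.5, 0) [408.9 100.7]
exp (-73, -26) [404.7  74.4]
exp (-73, 26) [402.1 126.4]
```

Emit:
{"api": "arm_command", "payload": {"delta_pos": [[-0.003,-0.004,-0.05],[-0.003,-0.004,-0.12],[-0.003,-0.004,-0.18],[-0.003,-0.004,-0.24],[-0.003,-0.004,-0.27]], "delta_rot": [[0,0,0],[0,0,0],[0,0,0],[0,0,0],[0,0,0]], "claw": [1,1,1,1,1]}}

```text
t: 7.9
eef_pos: [475.9, 103.4, 15.1]
tcp_rot: [3.142, -0.001, -3.091]
ft_force: [-0.0, -0.5, -0.2]
opening: 0.083
grip_force: 29.9
```

Emit:
{"api": "arm_command", "payload": {"delta_pos": [[0,0,-0.025],[0,0,-0.025],[0,0,-0.025],[0,0,-0.025],[0,0,-0.025]], "delta_rot": [[0,0,0],[0,0,0],[0,0,0],[0,0,0],[0,0,0]], "claw": [1,1,1,1,1]}}

```text
t: 8.32
eef_pos: [476.4, 103.4, 10.4]
tcp_rot: [3.141, 0.001, -3.091]
ft_force: [-0.1, -0.3, -0.3]
opening: 0.085
grip_force: 30.1
```

Emit:
{"api": "arm_command", "payload": {"delta_pos": [[0,0,0],[0,0,0],[0,0,0],[0,0,0],[0,0,0]], "delta_rot": [[0,0,0],[0,0,0],[0,0,0],[0,0,0],[0,0,0]], "claw": [0.5,0.5,0.5,0.5,0.5]}}

```text
t: 8.73
eef_pos: [476.2, 103.3, 10.0]
tcp_rot: [3.142, 0.0, -3.091]
ft_force: [-0.8, -0.8, -1.4]
opening: 0.381
grip_force: 0.0
```

Emit:
{"api": "arm_command", "payload": {"delta_pos": [[0,0,0.12],[0,0,0.28],[0,0,0.44],[0,0,0.6],[0,0,0.644]], "delta_rot": [[0,0,0],[0,0,0],[0,0,0],[0,0,0],[0,0,0]], "claw": [0.5,0.5,0.5,0.5,0.5]}}

```text
t: 9.15
eef_pos: [477.6, 103.5, 176.2]
tcp_rot: [3.141, 0.007, -3.091]
ft_force: [-0.2, -0.3, 0.7]
opening: 0.502
grip_force: 0.0
```

Emit:
{"api": "arm_command", "payload": {"delta_pos": [[0.06,-0.16,0],[0.06,-0.3,0],[0.06,-0.384,0],[0.06,-0.384,0],[0.06,-0.384,0]], "delta_rot": [[0,0,-0.07],[0,0,-0.143],[0,0,-0.143],[0,0,-0.143],[0,0,-0.143]], "claw": [0.5,0.5,0.5,0.5,0.5]}}

```text
t: 9.57
eef_pos: [491.0, 6.5, 170.9]
tcp_rot: [3.141, -0.0, 2.965]
ft_force: [-0.4, 0.8, 0.1]
opening: 0.499
grip_force: 0.0
```

Emit:
{"api": "arm_command", "payload": {"delta_pos": [[0,0,0],[0,0,0],[0,0,0],[0,0,0],[0,0,0]], "delta_rot": [[0,0,0],[0,0,0],[0,0,0],[0,0,0],[0,0,0]], "claw": [0.5,0.5,0.5,0.5,0.5]}}

```text
t: 9.98
eef_pos: [491.1, 7.9, 170.9]
tcp_rot: [3.141, -0.0, 2.968]
ft_force: [-0.5, 1.3, 0.6]
opening: 0.501
grip_force: 0.0
```

```bash
python3 - <<'E'
from h import *
s=state();print(s["eef_pos"],np.degrees(s["tcp_rot"]),s["opening"])
c,im=snap("wrist","w6")
print(meas(c,masks(im)["orange"],(290,120,360,256),8))
cv2.imwrite("pics/w6c.png",im[60:330,180:520,::-1])
E
```

```text
[491.11196482   7.89393293 170.89460402] [ 1.79993514e+02 -2.51167458e-03  1.70070243e+02] 0.5008579192715449
[510.7   2.4   8.6   2.5  80.1]
```

View pics/w6c.png

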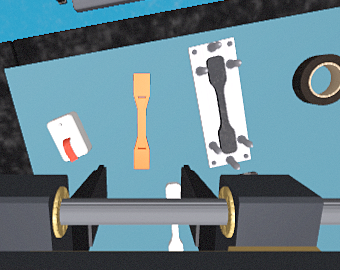

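The crop shows the black specimen seated between the posts at (215,105). Orange is at (142,120), nearly square to the gripper, and the block is at (70,140). The orange colour threshold was too strict, so I'll loosen it.

```bash
sed -i 's/(S>150)&(V>120)/(S>80)\&(V>120)/' h.py; python3 - <<'E'
from h import *
c=np.load("pics/w6_c.npz");im=np.load("pics/w6.npy");M=masks(im)
print(meas(c,M["orange"],(300,120,350,240),8))
k=M["black"]; print("blk",meas(c,k,(382,110,416,218),15))
E
```

```text
[479.5   7.6 114.8  18.7  -9.7]
blk [479.9  96.9  90.6   7.    2.9]
```

Emit:
{"api": "arm_command", "payload": {"delta_pos": [[-0.046,0,-0.1],[-0.046,0,-0.26],[-0.046,0,-0.42],[-0.046,0,-0.54],[-0.046,0,-0.6]], "delta_rot": [[0,0,0.002],[0,0,0.002],[0,0,0.002],[0,0,0.002],[0,0,0.002]], "claw": [0.5,0.5,0.5,0.5,0.5]}}

```text
t: 10.45
eef_pos: [478.3, 7.6, 17.9]
tcp_rot: [-3.142, -0.004, 2.971]
ft_force: [-0.2, -1.0, 0.9]
opening: 0.498
grip_force: 0.0
```

Emit:
{"api": "arm_command", "payload": {"delta_pos": [[0,0,-0.05],[0,0,-0.066],[0,0,-0.066],[0,0,-0.066],[0,0,-0.066]], "delta_rot": [[0,0,0],[0,0,0],[0,0,0],[0,0,0],[0,0,0]], "claw": [0.5,0.5,0.5,0.5,0.5]}}

```text
t: 10.87
eef_pos: [480.1, 7.3, 5.3]
tcp_rot: [3.141, 0.001, 2.971]
ft_force: [0.9, -0.0, -0.1]
opening: 0.5
grip_force: 0.0
```

Emit:
{"api": "arm_command", "payload": {"delta_pos": [[0,0,0],[0,0,0],[0,0,0],[0,0,0],[0,0,0]], "delta_rot": [[0,0,0],[0,0,0],[0,0,0],[0,0,0],[0,0,0]], "claw": [1,1,1,1,1]}}

```text
t: 11.28
eef_pos: [479.7, 7.3, 4.6]
tcp_rot: [3.141, 0.0, 2.97]
ft_force: [-0.2, -0.1, -0.1]
opening: 0.207
grip_force: 0.0
```

Emit:
{"api": "arm_command", "payload": {"delta_pos": [[0,0,0],[0,0,0],[0,0,0],[0,0,0],[0,0,0]], "delta_rot": [[0,0,0],[0,0,0],[0,0,0],[0,0,0],[0,0,0]], "claw": [1,1,1,1,1]}}

```text
t: 11.7
eef_pos: [479.7, 7.3, 4.4]
tcp_rot: [3.141, 0.0, 2.97]
ft_force: [-0.2, 0.4, 1.6]
opening: 0.104
grip_force: 30.0
```

Emit:
{"api": "arm_command", "payload": {"delta_pos": [[0,0,0.12],[0,0,0.25],[0,0,0.318],[0,0,0.318],[0,0,0.318]], "delta_rot": [[0,0,0],[0,0,0],[0,0,0],[0,0,0],[0,0,0]], "claw": [1,1,1,1,1]}}

```text
t: 12.12
eef_pos: [479.9, 7.3, 84.4]
tcp_rot: [3.141, 0.002, 2.97]
ft_force: [-0.4, -0.4, 0.3]
opening: 0.101
grip_force: 30.0
```

Emit:
{"api": "arm_command", "payload": {"delta_pos": [[-0.013,0.12,0],[-0.013,0.25,0],[-0.013,0.35,0],[-0.013,0.386,0],[-0.013,0.386,0]], "delta_rot": [[0,0,0.07],[0,0,0.141],[0,0,0.141],[0,0,0.141],[0,0,0.141]], "claw": [1,1,1,1,1]}}

```text
t: 12.53
eef_pos: [475.8, 105.2, 82.7]
tcp_rot: [3.142, -0.002, -3.089]
ft_force: [0.2, -0.3, -0.8]
opening: 0.104
grip_force: 30.0
```

Emit:
{"api": "arm_command", "payload": {"delta_pos": [[0,0,0],[0,0,0],[0,0,0],[0,0,0],[0,0,0]], "delta_rot": [[0,0,0],[0,0,0],[0,0,0],[0,0,0],[0,0,0]], "claw": [1,1,1,1,1]}}

```text
t: 12.95
eef_pos: [476.4, 103.1, 83.9]
tcp_rot: [3.142, -0.0, -3.092]
ft_force: [0.3, -0.1, 0.5]
opening: 0.106
grip_force: 30.0
```

```bash
python3 - <<'E'
from h import *
s=state();print(s["eef_pos"],np.degrees(s["tcp_rot"]),s["opening"])
c,im=snap("wrist","w7");zt=s["eef_pos"][2]+5.6
k=masks(im)["orange"];k[:,:290]=0;k[:,360:]=0;k[225:]=0
r=np.where(k.any(1))[0];print(r[0],r[-1])
for v in(r[0]+1,r[0]+8,r[0]+20,r[0]+30):
    x=np.where(k[v])[0];print(v,x[0],x[-1],ray(c,[[(x[0]+x[-1])/2,v]],zt).round(1))
E
```

```text
[476.44446181 103.1078148   83.88118516] [ 1.79996133e+02 -3.60461299e-03 -1.77186450e+02] 0.10571789242157607
151 224
152 308 339 [[419.8 100.7]]
159 307 339 [[423.8 100.6]]
171 308 339 [[430.8 101.3]]
181 308 339 [[436.7 101.5]]
```

Emit:
{"api": "arm_command", "payload": {"delta_pos": [[0,0.002,-0.05],[0,0.002,-0.11],[0,0.002,-0.17],[0,0.002,-0.22],[0,0.002,-0.24]], "delta_rot": [[0,0,0],[0,0,0],[0,0,0],[0,0,0],[0,0,0]], "claw": [1,1,1,1,1]}}

```text
t: 13.42
eef_pos: [475.9, 104.0, 22.6]
tcp_rot: [3.142, -0.002, -3.092]
ft_force: [0.5, 0.0, -0.3]
opening: 0.101
grip_force: 30.0
```

Emit:
{"api": "arm_command", "payload": {"delta_pos": [[0,0,-0.02],[0,0,-0.02],[0,0,-0.02],[0,0,-0.02],[0,0,-0.02]], "delta_rot": [[0,0,0],[0,0,0],[0,0,0],[0,0,0],[0,0,0]], "claw": [1,1,1,1,1]}}

```text
t: 13.83
eef_pos: [476.6, 104.3, 19.4]
tcp_rot: [3.141, 0.001, -3.091]
ft_force: [0.0, -0.6, 0.8]
opening: 0.101
grip_force: 30.0
```

Emit:
{"api": "arm_command", "payload": {"delta_pos": [[0,0,0],[0,0,0],[0,0,0],[0,0,0],[0,0,0]], "delta_rot": [[0,0,0],[0,0,0],[0,0,0],[0,0,0],[0,0,0]], "claw": [0.5,0.5,0.5,0.5,0.5]}}

```text
t: 14.25
eef_pos: [476.4, 104.3, 19.0]
tcp_rot: [3.142, 0.0, -3.091]
ft_force: [-0.1, -0.1, 0.5]
opening: 0.395
grip_force: 0.0
```

Emit:
{"api": "arm_command", "payload": {"delta_pos": [[0,0,0.12],[0,0,0.28],[0,0,0.44],[0,0,0.6],[0,0,0.608]], "delta_rot": [[0,0,0],[0,0,0],[0,0,0],[0,0,0],[0,0,0]], "claw": [0.5,0.5,0.5,0.5,0.5]}}

```text
t: 14.67
eef_pos: [478.6, 104.6, 177.2]
tcp_rot: [3.141, 0.009, -3.091]
ft_force: [0.8, 0.1, 1.4]
opening: 0.502
grip_force: 0.0
```

Emit:
{"api": "arm_command", "payload": {"delta_pos": [[0.15,-0.07,0],[0.3,-0.14,0],[0.45,-0.21,0],[0.58,-0.28,0],[0.614,-0.311,0]], "delta_rot": [[0,0,-0.05],[0,0,-0.1],[0,0,-0.1],[0,0,-0.1],[0,0,-0.1]], "claw": [0.5,0.5,0.5,0.5,0.5]}}

```text
t: 15.08
eef_pos: [633.5, 24.3, 170.1]
tcp_rot: [-3.141, 0.002, 3.033]
ft_force: [0.4, -0.2, 0.1]
opening: 0.499
grip_force: 0.0
```

Emit:
{"api": "arm_command", "payload": {"delta_pos": [[0,0,0],[0,0,0],[0,0,0],[0,0,0],[0,0,0]], "delta_rot": [[0,0,0],[0,0,0],[0,0,0],[0,0,0],[0,0,0]], "claw": [0.5,0.5,0.5,0.5,0.5]}}

```text
t: 15.5
eef_pos: [629.1, 27.4, 171.3]
tcp_rot: [3.141, 0.0, 3.036]
ft_force: [-0.2, -0.2, -0.1]
opening: 0.502
grip_force: 0.0
```

```bash
python3 - <<'E'
from h import *
s=state();print(s["eef_pos"],np.degrees(s["tcp_rot"]),s["opening"])
c,im=snap("wrist","w8")
print(meas(c,masks(im)["white"],(295,120,355,245),8))
cv2.imwrite("pics/w8c.png",im[40:330,120:520,::-1])
E
```

```text
[629.14940466  27.39530711 171.31249477] [1.79991370e+02 9.56106457e-03 1.73938118e+02] 0.5024238664439119
[620.1  26.7 115.4  18.8  -6.5]
```

View pics/w8c.png

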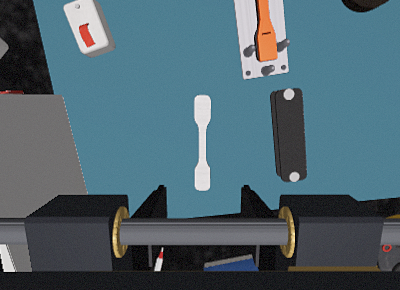

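The crop shows the white specimen at (202,143), square to the gripper. Orange is in the magazine, and the PSU on the left is clear of the fingers.

Emit:
{"api": "arm_command", "payload": {"delta_pos": [[-0.036,-0.003,-0.1],[-0.036,-0.003,-0.26],[-0.036,-0.003,-0.42],[-0.036,-0.003,-0.54],[-0.036,-0.003,-0.6]], "delta_rot": [[0,0,-0.004],[0,0,-0.004],[0,0,-0.004],[0,0,-0.004],[0,0,-0.004]], "claw": [0.5,0.5,0.5,0.5,0.5]}}

```text
t: 15.97
eef_pos: [619.0, 26.3, 17.5]
tcp_rot: [-3.142, -0.004, 3.029]
ft_force: [-0.4, 0.5, 0.6]
opening: 0.497
grip_force: 0.0
```

Emit:
{"api": "arm_command", "payload": {"delta_pos": [[0,0,-0.05],[0,0,-0.068],[0,0,-0.068],[0,0,-0.068],[0,0,-0.068]], "delta_rot": [[0,0,0],[0,0,0],[0,0,0],[0,0,0],[0,0,0]], "claw": [0.5,0.5,0.5,0.5,0.5]}}

```text
t: 16.38
eef_pos: [621.6, 25.9, 5.3]
tcp_rot: [3.141, 0.002, 3.029]
ft_force: [-1.0, -0.2, 0.6]
opening: 0.499
grip_force: 0.0
```

Emit:
{"api": "arm_command", "payload": {"delta_pos": [[0,0,0],[0,0,0],[0,0,0],[0,0,0],[0,0,0]], "delta_rot": [[0,0,0],[0,0,0],[0,0,0],[0,0,0],[0,0,0]], "claw": [1,1,1,1,1]}}

```text
t: 16.8
eef_pos: [621.0, 25.8, 4.1]
tcp_rot: [3.141, 0.0, 3.029]
ft_force: [-0.1, 0.0, 0.4]
opening: 0.203
grip_force: 0.0
```

Emit:
{"api": "arm_command", "payload": {"delta_pos": [[0,0,0],[0,0,0],[0,0,0],[0,0,0],[0,0,0]], "delta_rot": [[0,0,0],[0,0,0],[0,0,0],[0,0,0],[0,0,0]], "claw": [1,1,1,1,1]}}

```text
t: 17.22
eef_pos: [620.9, 25.8, 3.9]
tcp_rot: [3.141, -0.0, 3.029]
ft_force: [-0.1, -0.2, 0.6]
opening: 0.091
grip_force: 29.5
```

Emit:
{"api": "arm_command", "payload": {"delta_pos": [[0,0,0.12],[0,0,0.25],[0,0,0.32],[0,0,0.32],[0,0,0.32]], "delta_rot": [[0,0,0],[0,0,0],[0,0,0],[0,0,0],[0,0,0]], "claw": [1,1,1,1,1]}}

```text
t: 17.63
eef_pos: [621.1, 25.8, 84.5]
tcp_rot: [3.141, 0.002, 3.029]
ft_force: [0.6, 0.1, -1.4]
opening: 0.087
grip_force: 29.5
```

Emit:
{"api": "arm_command", "payload": {"delta_pos": [[-0.13,0.07,0],[-0.27,0.147,0],[-0.4,0.218,0],[-0.53,0.29,0],[-0.575,0.314,0]], "delta_rot": [[0,0,0.05],[0,0,0.104],[0,0,0.104],[0,0,0.104],[0,0,0.104]], "claw": [1,1,1,1,1]}}

```text
t: 18.05
eef_pos: [472.0, 105.7, 82.5]
tcp_rot: [3.141, -0.005, -3.09]
ft_force: [0.6, -0.0, -0.1]
opening: 0.089
grip_force: 29.5
```

Emit:
{"api": "arm_command", "payload": {"delta_pos": [[0,0,0],[0,0,0],[0,0,0],[0,0,0],[0,0,0]], "delta_rot": [[0,0,0],[0,0,0],[0,0,0],[0,0,0],[0,0,0]], "claw": [1,1,1,1,1]}}

```text
t: 18.47
eef_pos: [478.0, 103.8, 83.6]
tcp_rot: [3.142, 0.0, -3.092]
ft_force: [-0.1, -0.9, -0.6]
opening: 0.085
grip_force: 29.5
```

```bash
python3 - <<'E'
from h import *
s=state();print(s["eef_pos"],np.degrees(s["tcp_rot"]),s["opening"])
c,im=snap("wrist","w9");zt=s["eef_pos"][2]+6.1
cv2.imwrite("pics/w9c.png",cv2.resize(im[100:260,250:400,::-1],None,fx=3,fy=3))
E
```

```text
[477.99674016 103.77299741  83.56624493] [ 1.79995909e+02  5.33632516e-03 -1.77171890e+02] 0.08538244168564935
```

View pics/w9c.png

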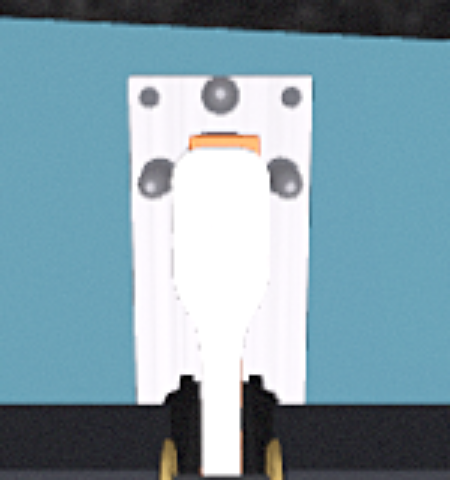

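The crop shows the white specimen centred at (221,240) between the posts at (158,178) and (287,178). Orange's end is visible beneath it at (225,143).

Emit:
{"api": "arm_command", "payload": {"delta_pos": [[-0.002,0.001,-0.05],[-0.002,0.001,-0.1],[-0.002,0.001,-0.15],[-0.002,0.001,-0.19],[-0.002,0.001,-0.21]], "delta_rot": [[0,0,0],[0,0,0],[0,0,0],[0,0,0],[0,0,0]], "claw": [1,1,1,1,1]}}

```text
t: 18.93
eef_pos: [476.5, 104.3, 30.2]
tcp_rot: [3.142, -0.001, -3.092]
ft_force: [-0.1, 0.0, -0.9]
opening: 0.09
grip_force: 29.5
```

Emit:
{"api": "arm_command", "payload": {"delta_pos": [[0,0,-0.019],[0,0,-0.019],[0,0,-0.019],[0,0,-0.019],[0,0,-0.019]], "delta_rot": [[0,0,0],[0,0,0],[0,0,0],[0,0,0],[0,0,0]], "claw": [1,1,1,1,1]}}

```text
t: 19.35
eef_pos: [476.8, 104.6, 27.0]
tcp_rot: [3.142, 0.001, -3.091]
ft_force: [0.1, -0.7, 0.3]
opening: 0.091
grip_force: 30.3
```

Emit:
{"api": "arm_command", "payload": {"delta_pos": [[0,0,0],[0,0,0],[0,0,0],[0,0,0],[0,0,0]], "delta_rot": [[0,0,0],[0,0,0],[0,0,0],[0,0,0],[0,0,0]], "claw": [0.5,0.5,0.5,0.5,0.5]}}

```text
t: 19.77
eef_pos: [476.7, 104.6, 26.7]
tcp_rot: [3.141, 0.0, -3.091]
ft_force: [-0.2, 0.2, -0.8]
opening: 0.383
grip_force: 0.0
```

Emit:
{"api": "arm_command", "payload": {"delta_pos": [[0,0,0.12],[0,0,0.28],[0,0,0.44],[0,0,0.57],[0,0,0.578]], "delta_rot": [[0,0,0],[0,0,0],[0,0,0],[0,0,0],[0,0,0]], "claw": [0.3,0.3,0.3,0.3,0.3]}}

```text
t: 20.18
eef_pos: [478.6, 104.8, 176.5]
tcp_rot: [3.141, 0.008, -3.091]
ft_force: [0.1, 0.0, 0.5]
opening: 0.683
grip_force: 0.0
```

Emit:
{"api": "arm_command", "payload": {"delta_pos": [[0.03,-0.15,0],[0.048,-0.3,0],[0.048,-0.45,0],[0.048,-0.6,0],[0.048,-0.712,0]], "delta_rot": [[0,0,0.05],[0,0,0.106],[0,0,0.106],[0,0,0.106],[0,0,0.106]], "claw": [0.3,0.3,0.3,0.3,0.3]}}

```text
t: 20.6
eef_pos: [488.2, -75.8, 170.6]
tcp_rot: [3.141, -0.0, -2.925]
ft_force: [0.5, 0.1, 0.4]
opening: 0.699
grip_force: 0.0
```

Emit:
{"api": "arm_command", "payload": {"delta_pos": [[0,0,0],[0,0,0],[0,0,0],[0,0,0],[0,0,0]], "delta_rot": [[0,0,0],[0,0,0],[0,0,0],[0,0,0],[0,0,0]], "claw": [0.3,0.3,0.3,0.3,0.3]}}

```text
t: 21.02
eef_pos: [488.6, -72.4, 171.1]
tcp_rot: [3.141, -0.0, -2.923]
ft_force: [-0.6, 0.1, -0.2]
opening: 0.699
grip_force: 0.0
```

```bash
python3 - <<'E'
from h import *
s=state();print(s["eef_pos"],np.degrees(s["tcp_rot"]),s["opening"],s["joints"][5])
c,im=snap("wrist","w10")
cv2.imwrite("pics/w10c.png",cv2.resize(im[60:330,160:520,::-1],None,fx=2,fy=2))
h=cv2.cvtColor(im,cv2.COLOR_RGB2HSV)
k=((h[...,1]<60)&(h[...,2]>110))|((h[...,0]<10)&(h[...,1]>100))
print(meas(c,k,(285,130,365,225),26))
E
```

```text
[488.62231295 -72.35653152 171.08267765] [ 1.79988710e+02 -5.31609312e-03 -1.67487089e+02] 0.6992309520349932 -2.0701986526277265
[480.7 -79.   56.8  31.9  11.7]
```

View pics/w10c.png

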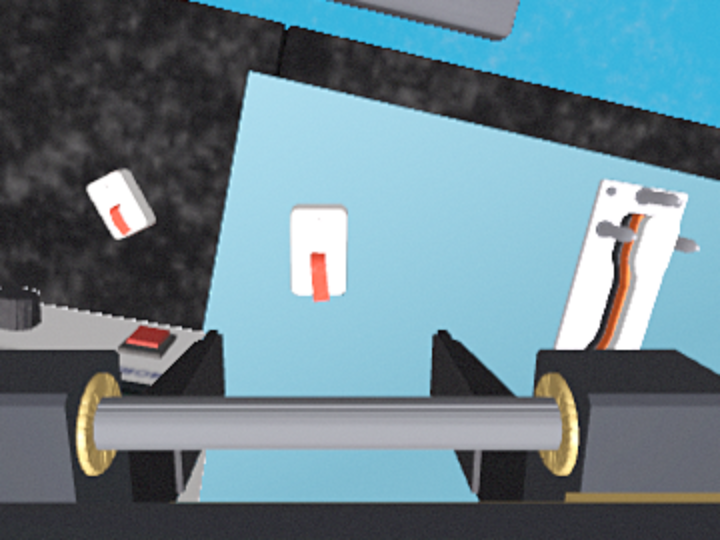

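The crop shows the block squared to the gripper, with its top face at crop columns 291–347 and rows ~206–295. The magazine on the right holds the stacked specimens. The PSU front with its red switch and knob is on the left.

```bash
python3 - <<'E'
from h import *
c=np.load("pics/w10_c.npz");f=lambda u,v,z:print((u,v,z),ray(c,[[160+u/2,60+v/2]],z).round(1))
f(319,295,26);f(319,207,26);f(319,203.5,2);f(292,250,26);f(346,250,26)
f(203,330,110);f(150,335,70);f(20,300,50)
print(c["T"][:3,3])
im=np.load("pics/w10.npy");h=cv2.cvtColor(im,cv2.COLOR_RGB2HSV)
print(h[158:170,312,1:].tolist());print(h[200:214,312,1:].tolist())
E
```

```text
(319, 295, 26) [[504.2 -73.3]]
(319, 207, 26) [[454.7 -84.1]]
(319, 203.5, 2) [[455.  -84.4]]
(292, 250, 26) [[481.7 -93.9]]
(346, 250, 26) [[475.1 -63.9]]
(203, 330, 110) [[ 509.  -122.3]]
(150, 335, 70) [[ 532.1 -154.3]]
(20, 300, 50) [[ 535.7 -230.2]]
[424.21643942 -86.31088391 341.55887591]
[[78, 230], [78, 232], [80, 233], [68, 225], [7, 183], [14, 176], [10, 224], [0, 255], [0, 255], [0, 255], [0, 255], [0, 255]]
[[0, 255], [0, 255], [0, 255], [0, 255], [0, 255], [0, 255], [0, 255], [7, 252], [98, 222], [87, 224], [83, 225], [83, 224], [82, 224], [82, 224]]
```

```bash
python3 - <<'E'
from h import *
c1=np.load("pics/w1_c.npz");c2=np.load("pics/w10_c.npz")
def P(c):
    T=np.linalg.inv(c["T"]);return c["camera_matrix"]@T[:3]
X=cv2.triangulatePoints(P(c1),P(c2),np.array([[320.],[207.]]),np.array([[262.],[225.]]));print((X[:3]/X[3]).T.round(1))
im=np.load("pics/w10.npy");h=cv2.cvtColor(im,cv2.COLOR_RGB2HSV);k=((h[...,1]<45)&(h[...,2]>150))|((h[...,0]<10)&(h[...,1]>100))
for v in(175,185,195):
    x=np.where(k[v,290:350])[0]+290;print(v,x[0],x[-1],ray(c2,[[x[0],v],[x[-1]+1,v]],26).round(1).tolist())
E
```

```text
[[ 545.3 -132.3    5.4]]
175 305 333 [[470.8, -97.3], [463.7, -65.4]]
185 305 333 [[482.0, -95.0], [474.8, -62.8]]
195 305 332 [[493.3, -92.6], [486.4, -61.3]]
```

Emit:
{"api": "arm_command", "payload": {"delta_pos": [[-0.061,-0.031,-0.08],[-0.061,-0.031,-0.24],[-0.061,-0.031,-0.4],[-0.061,-0.031,-0.5],[-0.061,-0.031,-0.56]], "delta_rot": [[0,0,0],[0,0,0],[0,0,0],[0,0,0],[0,0,0]], "claw": [0.3,0.3,0.3,0.3,0.3]}}

```text
t: 21.48
eef_pos: [472.4, -80.2, 28.6]
tcp_rot: [3.14, -0.003, -2.924]
ft_force: [0.7, -0.2, 0.3]
opening: 0.699
grip_force: 0.0
```

Emit:
{"api": "arm_command", "payload": {"delta_pos": [[0,0,-0.04],[0,0,-0.076],[0,0,-0.076],[0,0,-0.076],[0,0,-0.076]], "delta_rot": [[0,0,0],[0,0,0],[0,0,0],[0,0,0],[0,0,0]], "claw": [0.3,0.3,0.3,0.3,0.3]}}

```text
t: 21.9
eef_pos: [473.9, -81.2, 13.0]
tcp_rot: [-3.141, 0.001, -2.925]
ft_force: [-0.7, 1.0, 0.4]
opening: 0.7
grip_force: 0.0
```

Emit:
{"api": "arm_command", "payload": {"delta_pos": [[0,0,0],[0,0,0],[0,0,0],[0,0,0],[0,0,0]], "delta_rot": [[0,0,0],[0,0,0],[0,0,0],[0,0,0],[0,0,0]], "claw": [1,1,1,1,1]}}

```text
t: 22.32
eef_pos: [473.5, -81.2, 12.4]
tcp_rot: [-3.141, 0.0, -2.925]
ft_force: [0.7, -0.3, 0.5]
opening: 0.403
grip_force: 0.0
```

Emit:
{"api": "arm_command", "payload": {"delta_pos": [[0,0,0],[0,0,0],[0,0,0],[0,0,0],[0,0,0]], "delta_rot": [[0,0,0],[0,0,0],[0,0,0],[0,0,0],[0,0,0]], "claw": [1,1,1,1,1]}}

```text
t: 22.73
eef_pos: [473.4, -81.2, 12.3]
tcp_rot: [3.142, 0.0, -2.925]
ft_force: [-0.0, -0.0, 3.9]
opening: 0.352
grip_force: 30.0
```

Emit:
{"api": "arm_command", "payload": {"delta_pos": [[0,0,0.12],[0,0,0.25],[0,0,0.352],[0,0,0.352],[0,0,0.352]], "delta_rot": [[0,0,0],[0,0,0],[0,0,0],[0,0,0],[0,0,0]], "claw": [1,1,1,1,1]}}

```text
t: 23.15
eef_pos: [473.8, -81.3, 101.0]
tcp_rot: [-3.14, 0.002, -2.925]
ft_force: [0.3, -1.0, -0.4]
opening: 0.357
grip_force: 30.0
```

Emit:
{"api": "arm_command", "payload": {"delta_pos": [[-0.011,0.14,0],[-0.011,0.29,0],[-0.011,0.44,0],[-0.011,0.59,0],[-0.011,0.74,0]], "delta_rot": [[0,0,-0.05],[0,0,-0.106],[0,0,-0.106],[0,0,-0.106],[0,0,-0.106]], "claw": [1,1,1,1,1]}}

```text
t: 23.57
eef_pos: [469.7, 105.4, 98.7]
tcp_rot: [3.142, -0.002, -3.092]
ft_force: [0.5, 0.7, -0.1]
opening: 0.353
grip_force: 30.0
```

Emit:
{"api": "arm_command", "payload": {"delta_pos": [[0,0,0],[0,0,0],[0,0,0],[0,0,0],[0,0,0]], "delta_rot": [[0,0,0],[0,0,0],[0,0,0],[0,0,0],[0,0,0]], "claw": [1,1,1,1,1]}}

```text
t: 23.98
eef_pos: [470.6, 102.7, 99.8]
tcp_rot: [3.142, -0.001, -3.093]
ft_force: [0.7, -0.7, -0.4]
opening: 0.355
grip_force: 30.0
```

```bash
python3 - <<'E'
from h import *
s=state();print(s["eef_pos"],np.degrees(s["tcp_rot"]),s["opening"])
c,im=snap("wrist","w11")
cv2.imwrite("pics/w11c.png",cv2.resize(im[90:270,230:420,::-1],None,fx=3,fy=3))
E
```

```text
[470.60408692 102.73293599  99.7546971 ] [ 1.79999005e+02 -4.29298687e-02 -1.77217044e+02] 0.35504868914480797
```

View pics/w11c.png

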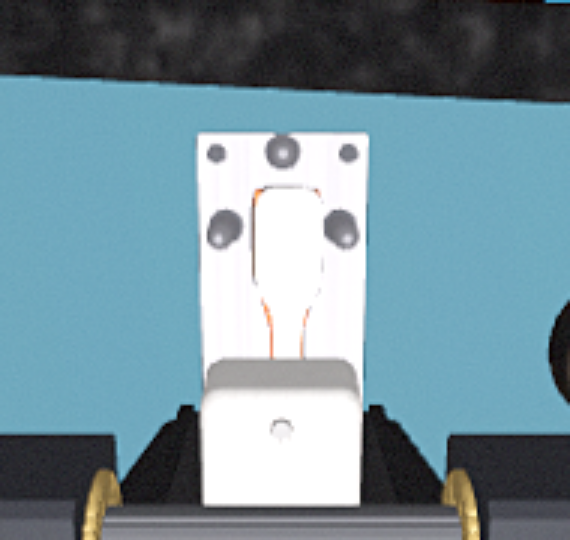

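The crop shows the white specimen lying in the stack between the posts, with the held block squared above it. Its near top edge is at crop row 388. Now lowering it.

Emit:
{"api": "arm_command", "payload": {"delta_pos": [[0,0.004,-0.05],[0,0.004,-0.1],[0,0.004,-0.15],[0,0.004,-0.19],[0,0.004,-0.21]], "delta_rot": [[0,0,0],[0,0,0],[0,0,0],[0,0,0],[0,0,0]], "claw": [1,1,1,1,1]}}

```text
t: 24.45
eef_pos: [470.4, 104.0, 46.6]
tcp_rot: [3.142, -0.001, -3.093]
ft_force: [-0.2, 0.1, -0.9]
opening: 0.358
grip_force: 30.0
```

Emit:
{"api": "arm_command", "payload": {"delta_pos": [[0,0,-0.019],[0,0,-0.019],[0,0,-0.019],[0,0,-0.019],[0,0,-0.019]], "delta_rot": [[0,0,0],[0,0,0],[0,0,0],[0,0,0],[0,0,0]], "claw": [1,1,1,1,1]}}

```text
t: 24.87
eef_pos: [470.8, 104.8, 43.2]
tcp_rot: [3.141, 0.001, -3.091]
ft_force: [0.3, -0.2, -0.1]
opening: 0.355
grip_force: 30.0
```

```bash
python3 - <<'E'
from h import *
s=state();print(s["eef_pos"],s["ft_force"])
c=np.load("pics/w11_c.npz")
print(ray(c,[[323.7,219.3]],113.5).round(1))
E
```

```text
[470.81052823 104.76393838  43.23399603] [ 0.32139135 -0.22345426 -0.05899045]
[[452.  102.3]]
```

Emit:
{"api": "arm_command", "payload": {"delta_pos": [[0,0,-0.002],[0,0,-0.002],[0,0,-0.002],[0,0,-0.002],[0,0,-0.002]], "delta_rot": [[0,0,0],[0,0,0],[0,0,0],[0,0,0],[0,0,0]], "claw": [0.3,0.3,0.3,0.3,0.3]}}

```text
t: 25.28
eef_pos: [470.7, 104.8, 42.5]
tcp_rot: [3.141, 0.0, -3.091]
ft_force: [-0.3, -0.7, -1.4]
opening: 0.647
grip_force: 0.0
```

Emit:
{"api": "arm_command", "payload": {"delta_pos": [[0,0,0.1],[0,0,0.24],[0,0,0.4],[0,0,0.5],[0,0,0.52]], "delta_rot": [[0,0,0],[0,0,0],[0,0,0],[0,0,0],[0,0,0]], "claw": [0.3,0.3,0.3,0.3,0.3]}}

```text
t: 25.7
eef_pos: [472.0, 105.0, 176.5]
tcp_rot: [3.141, 0.006, -3.091]
ft_force: [0.7, -0.6, 0.8]
opening: 0.702
grip_force: 0.0
```

Emit:
{"api": "arm_command", "payload": {"delta_pos": [[0.06,0,0.04],[0.06,0,0.04],[0.06,0,0.04],[0.06,0,0.04],[0.06,0,0.04]], "delta_rot": [[0,0,0],[0,0,0],[0,0,0],[0,0,0],[0,0,0]], "claw": [0.3,0.3,0.3,0.3,0.3]}}

```text
t: 26.12
eef_pos: [484.7, 104.8, 181.3]
tcp_rot: [3.142, -0.002, -3.091]
ft_force: [1.2, 0.1, -1.4]
opening: 0.698
grip_force: 0.0
```

```bash
python3 - <<'E'
from h import *
c,im=snap("wrist","w12")
cv2.imwrite("pics/w12c.png",cv2.resize(im[60:270,230:420,::-1],None,fx=2.8,fy=2.8))
E
```

```text
(no output)
```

View pics/w12c.png

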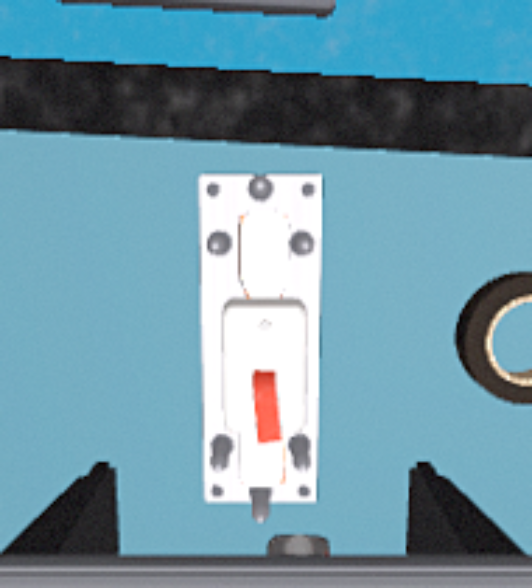

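The crop shows the block upright on the stack, top face at rows 305–437, centred at x 264 between the posts and aligned with the plate. I'll check its centre and then hand in.

```bash
python3 - <<'E'
from h import *
c=np.load("pics/w12_c.npz");p=ray(c,[[324.3,60+305/2.8],[324.3,60+437/2.8]],56);print(p,p.mean(0))
if np.linalg.norm(p.mean(0)-[476.3,104.1])<7: print(job_done())
E
```

```text
[[452.5750704  104.34587832]
 [504.00489973 107.02050456]] [478.28998506 105.68319144]
the job is handed in; nothing more can be done
None
```

The black, orange and white specimens are stacked in that order in the magazine, with the strapped stop block upright on top, about 2.5 mm off centre by the last image. The job was handed in at about 26 s; no verdict came back.

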